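Refit the roller-bay cover of a document scanner and bolt it

TASK

The loose cover lying on the pile of folders belongs on the open roller bay of the document scanner. Fit it: tilt its thin tongue edge down under the steel lip of the bay, level the cover down until it lies flush in the bay, then slide the scanner's bolt fully across over the cover's edge and let go. If the bolt already stands out over the bay, draw it back first; leave the mug, stapler and stamp where they are.

Things in the scene. Friction and masses are not known exactly. Their poses are not given: they have to be found in the camera images.
- scanner: Fixed grey document scanner, a block 280 x 200 mm, 90 mm high. Origin on the table under the middle of its bay; it reaches from x = -130 to +150 mm, y = -100 to +100 mm; z up. Its -x end faces roughly to the robot (yaw within 0.3 rad). The bay is an open rectangle in the deck with upright walls at x = -77 and +77, y = -58 and +58 mm, and low rollers between its ledges.
- bay (a point): Point of the scanner at the middle of the bay (scanner x = y = 0), z = 75 mm: the height of the 20 mm wide black ledges, 15 mm below the deck, on which the cover rests. Axes as the scanner's. The fitted cover's origin comes here, its x axis pointing as the scanner's, with about 3 mm of play each way in x and y.
- lip (a point): Middle of the free edge of the bay's steel lip, on its underside (scanner x = -64, y = 0, z = 86 mm). The lip is 4 mm thick, top level with the deck, and overhangs the bay's -x end by 13 mm over its full width, leaving a slot 11 mm high above the ledges. The opening left (141 mm) is shorter than the cover, which cannot go in flat.
- cover: Loose grey cover plate, 148 x 110 mm (x, y), about 0.16 kg. Origin: middle of the underside; z up. Slab 15 mm thick from x = -58 to +74 mm; at its -x edge a tongue 5 mm thick, level with the underside, from x = -74 to -58 mm. It starts flat on the folders, yaw within 0.6 rad of the world's.
- cover_grip (a point): Top centre of the cover's black grip bar, which stands across the middle of its top face: 14 mm thick in the cover's x (centred at x = 0), 60 mm long in y, from z = 15 to 45 mm above the underside. This point is at z = 45 mm.
- cover_nose (a point): Point of the cover: middle of the lower edge of the tongue (cover x = -74 mm, y = 0, z = 0).
- folders: Fixed pile of card folders beside the scanner, 310 x 228 mm and 40 mm high, on which the cover lies at the start. Origin at the centre of its underside.
- bolt (a joint): Slide of the scanner's steel bolt towards the scanner's -x, in m: 0 = drawn right back (leading edge at scanner x = +88 mm, clear of the bay); 0.028 = fully across (x = +60 mm, over the cover's edge). Starts anywhere between; about 3 N of friction keeps it where it is left. It goes across only when the cover lies flush.
- bolt_grip (a point): Top centre of the bolt's upright dark grip bar: 14 mm thick in the scanner's x, 60 mm long in y, from 7 to 35 mm above the deck (point at 35 mm), at scanner x = +118 mm minus the joint value. The bolt plate, 42 x 70 x 5 mm, runs 2 mm above the deck between two guides 12 mm high at y = +-40 mm.
- mug: Bystander: white mug 80 mm wide, 90 mm high; origin at the centre of its underside.
- stapler: Bystander: black desk stapler 150 x 36 x 50 mm; origin at the centre of its underside.
- stamp: Bystander: office stamp, 62 x 40 mm foot and wooden handle, 84 mm high; origin at the centre of its underside.
Things that resemble listed ones, but are neither listed nor needed, are in the scene too. What is meant by the cover is not orange or yellow, and is the smaller of those in its own colour.

How it is judged:
By the outcome, as a careful person would: the job done as asked, in the order asked, and still so for the second after the job is handed in, with the robot touching nothing.
It also fails if it takes over 61 s, if anything falls off the work surface, if the arm or the gripper's body presses on something with over 40 N, if the wrist force passes 120 N, or if a joint passes its speed limit or range.

ROBOT

A 7-joint arm with a two-finger parallel gripper is mounted at the origin on the work surface. World frame = base frame: x ahead of the robot, y to its left, z up, the work surface at z = 0. Lengths are in m, angles in rad, forces in N, time in s.
With the tool pointing down it reaches from about 0.425 to 0.95 m from the base axis. Payload 4.7 kg.
Tool frame: the origin (TCP) lies between the finger pads; the fingertips stand 25 mm ahead of it and the grasp point (between the pads) lies 6 mm ahead of it; z points along the fingers, x is the direction in which the jaws open and shut, and the axes are right-handed (so a half turn about z gives the same grasp; the last joint's range is limited). The gripper opens to 87 mm and grips with 3 to 60 N. Pads are 19 mm wide; open, the fingers measure 117 mm over their backs; the gripper's body (75 mm by 190 mm) begins 51 mm behind the grasp point.
Start: joints at [-1.207, 0.469, -0.049, 1.532, 0.024, 1.141, -0.082], TCP at [0.258, 0.624, 0.248] pointing down, gripper open.
Joint ranges: [-2.59, 2.59], [-0.33, 1.99], [-1.39, 1.29], [0.1, 2.45], [-1.04, 4.18], [0.21, 1.99], [-2.66, 2.66]. Speed limits (rad/s): [2.57, 2.57, 3.14, 3.14, 3.14, 3.14, 3.14].

INTERFACE

Orientations are given as a rotation vector (axis times angle).
In Python, from rig import manip gives the robot as it stands.
- The arm moves only by the tool play_rows, never from a script. Its arguments are lists of equal length, an entry for each row: "translation": the shift along the tool's x, y, z normalised to -1 to 1, where 1 is 250 mm, a list of three; "dr": the turn, a rotation vector about the tool's x, y, z normalised to -1 to 1, where 1 is 90 degrees, a list of three. In form: {"translation": [[tx, ty, tz], ...], "dr": [[rx, ry, rz], ...]}. A call has 1 to 8 rows; each row is the pose to reach, as a shift and turn from the pose commanded when the call began, along the tool's axes at that moment; what a row does not reach only later rows make up. A row lasts 1/10 s, in which the tool goes at most 50 mm and 8.59 degrees, less where a joint would pass 70% of its speed; a pose out of reach is approached as far as the arm can. A call with a number of a shift or a turn outside -1 to 1 is refused whole. A call with a gripper value outside its range is refused whole. "hand" is the finger opening in mm, from 0 to 87, set as the call begins (left out, the last holds). The fingers move at their own pace and stop on an object; "squeeze" is the grip in N (left out, the last holds). Time passes only in rows, so rows that repeat a pose let the fingers close. It gives the time, the measured TCP pose, the force and the opening at its end, in the units of the state.
- manip.get_obs(): the state, without advancing time (a new reading comes with each control period).
- manip.get_image(name): name is "side" or "top"; returns a dict with "color" (384x512x3 uint8, red, green, blue), "fx", "fy", "cx", "cy" (pixels), "R" (3x3) and "t" (3): a world point X has camera coordinates R X + t. Camera axes: x right, y down, z forward; pixel columns grow to the right and rows downward; lengths in m; the calibration is good to about 2 mm. A picture is of the moment at which its call begins. There is no depth.
- manip.close_job(): hands the job in, once; it reports no verdict.
The state is a dict: "time_s": time; "q": joint angles; "joint_vel": joint speeds; "effort": joint torques, N m; "tcp_pos": TCP position; "ee_rot": TCP orientation; "force": force on the tool from outside, world axes, zero at the start; "torque": the same for the moment, N m; "width": finger opening in m.
Only numpy, scipy, OpenCV 4.12 (cv2) and the standard library are available. Lean on these libraries where they do the work, as an engineer would, in place of code of your own. Each camera call takes 0.05 s, during which the arm holds its last target. There are 200 camera calls.

## Working session

There is one attempt and no reset: what is moved stays moved. The work goes in short steps, Python scripts to look and compute and a tool call to move; the robot and the scene stay as the last step left them, time stands still between calls to the robot, and variables do not carry over. Pictures are saved under pics/ and viewed, about 8 in all and at most 12, crops included, and the job is handed in when it is done.

Besides the shell and the picture viewer there is one more tool, called after "Call:" by a JSON object that holds its "fn" and its "kwargs", one argument or row to a line. play_rows: Moves the arm, as the interface text tells. Scaled input: -1 to 1 covers 250 mm each way for a shift and 90 degrees each way for a turn. Its arguments: {"type":"object","properties":{"translation":{"type":"array","items":{"type":"array","items":{"type":"number","minimum":-1,"maximum":1}}},"dr":{"type":"array","items":{"type":"array","items":{"type":"number","minimum":-1,"maximum":1}}},"hand":{"type":"number"},"squeeze":{"type":"number"}},"required":["translation","dr"]}

```bash
mkdir -p pics; ls
cat > h.py <<'E'
import numpy as np, cv2
from rig import manip
from scipy.spatial.transform import Rotation as Ro
def snap(n,f=None):
    d=manip.get_image(n)
    if f: cv2.imwrite('pics/'+f,d['color'][:,:,::-1])
    return d
def ray(d,u,v,z):
    c=-d['R'].T@d['t']; r=d['R'].T@np.array([(u-d['cx'])/d['fx'],(v-d['cy'])/d['fy'],1])
    return c+r*(z-c[2])/r[2]
def proj(d,X):
    p=d['R']@np.asarray(X)+d['t']; return np.array([d['fx']*p[0]/p[2]+d['cx'],d['fy']*p[1]/p[2]+d['cy']])
def plan(pos,R):  # target TCP pose -> translation, dr totals (normalised) from now's measured
    o=manip.get_obs(); R0=Ro.from_rotvec(o['ee_rot'])
    t=R0.inv().apply(np.array(pos)-o['tcp_pos'])/.25; r=(R0.inv()*R).as_rotvec()/(np.pi/2)
    print('t',t.round(4),'dr',r.round(4),'rows',max(np.linalg.norm(t)*5,np.linalg.norm(r)*90/8.59).round(1))
E
python3 - <<'E'
from h import *
a=snap('top','top0.png');b=snap('side','side0.png')
cv2.imwrite('pics/both.png',np.hstack([a['color'],b['color']])[:,:,::-1][:, :])
for d in(a,b): print(d['fx'],d['cx'],d['cy'],d['R'].round(3).tolist(),(-d['R'].T@d['t']).round(3))
o=manip.get_obs();print(o)
E
```

```text
pics
355.404140150152 257.0089742231123 189.7884003991767 [[-0.001, -1.0, 0.006], [-0.977, -0.001, -0.213], [0.213, -0.006, -0.977]] [ 0.269 -0.083  1.316]
436.9324257142797 252.60053038621842 197.10144049085045 [[0.987, -0.162, -0.008], [-0.121, -0.702, -0.702], [0.108, 0.694, -0.712]] [ 0.371 -1.138  1.2  ]
{'time_s': 0.1, 'q': array([-1.20691374,  0.46938009, -0.04860267,  1.53355043,  0.02412211,
        1.14099338, -0.08228081]), 'joint_vel': array([ 8.14900590e-04, -2.53850152e-03,  1.38330587e-04, -4.10219986e-03,
        2.51215157e-05,  1.19322947e-03, -3.59330147e-04]), 'effort': array([ 4.86113058e-04, -5.09170604e+01, -8.13131430e-02, -2.36828434e+01,
       -6.15260052e-02,  3.44748201e-02,  4.23353708e-05]), 'tcp_pos': array([0.25816537, 0.62315672, 0.24660153]), 'ee_rot': array([ 2.61129760e+00,  1.74477605e+00, -2.20963298e-03]), 'force': array([-0.35280527,  0.38966966, -0.64123738]), 'torque': array([-0.03821505, -0.03029053,  0.0198824 ]), 'width': 0.08721224295686356}
```

View pics/top0.png

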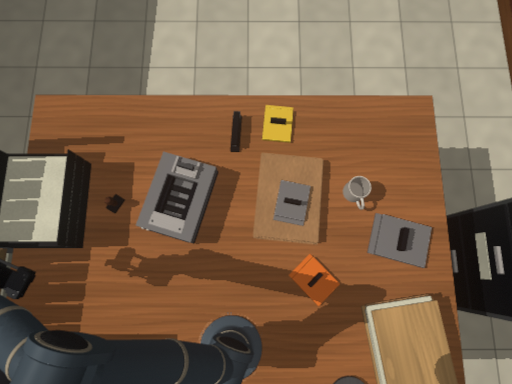

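View pics/side0.png

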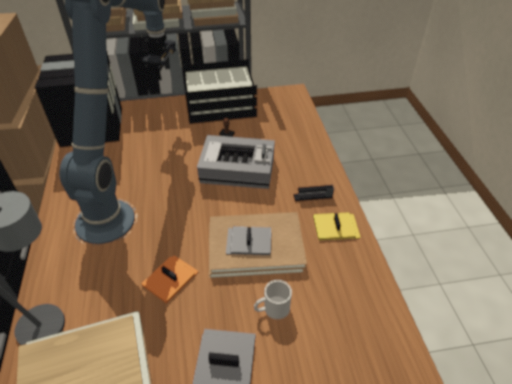

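The top view shows grey plates at (293,202), on the folders, and at (401,240), larger and on the table. There are also orange (315,280) and yellow (279,123) plates. The one at (293,202) fits: it is grey, the smaller of the two, and lies on the folders. I'll confirm this in an enlarged crop.

Run:
```python
import cv2
a=cv2.imread('pics/top0.png')[145:250,130:330];cv2.imwrite('pics/c1.png',cv2.resize(a,None,fx=4,fy=4,interpolation=cv2.INTER_CUBIC))
```

```text
(no output)
```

View pics/c1.png

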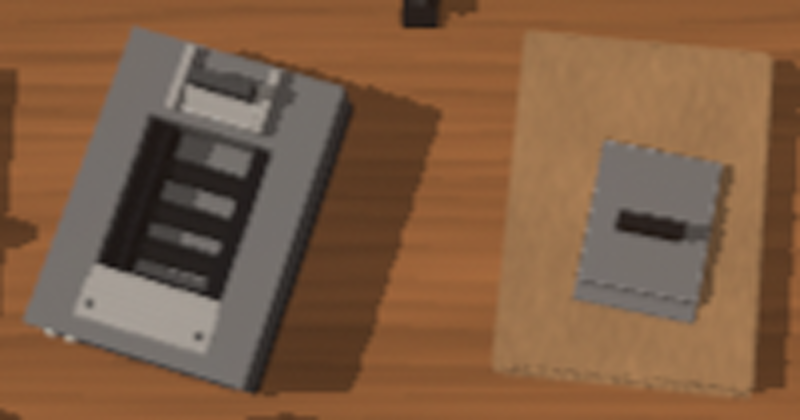

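The crop shows the grey cover with its tongue at the lower edge (crop (635,300)) and its grip bar at (650,225), so this is the right plate. The scanner lip is at (150,310) and the bolt at (225,95). Next I'll measure both by rigid fits to refined corners.

```bash
cat > m.py <<'E'
from h import *
from scipy.optimize import least_squares
def fit(d,pix,pts,x0):  # pix (n,2), pts local(n,3) -> x,y,yaw by rays on planes
    W=np.array([ray(d,u,v,p[2])[:2] for (u,v),p in zip(pix,pts)])
    def f(s):
        c,n=np.cos(s[2]),np.sin(s[2]);return ((np.array(pts)[:,:2]@np.array([[c,n],[-n,c]])+s[:2])-W).ravel()
    r=least_squares(f,x0,loss='soft_l1',f_scale=.003);return r.x,r.fun.reshape(-1,2)
E
python3 - <<'E'
from m import *
import m
d=snap('top')
g=cv2.cvtColor(d['color'],cv2.COLOR_RGB2GRAY)
def ref(c):
    p=np.array(c,np.float32)/4+[130,145]-.375
    p=p.astype(np.float32).reshape(-1,1,2);q=p.copy()
    cv2.cornerSubPix(g,q,(2,2),(-1,-1),(3,50,.01));print((q-p).reshape(-1,2).round(1).tolist());return p.reshape(-1,2),q.reshape(-1,2)
sc=[(135,28),(345,90),(25,320),(150,115),(270,150),(95,262),(222,298)]
sp=[(.15,.1,.09),(.15,-.1,.09),(-.13,.1,.09),(.077,.058,.09),(.077,-.058,.09),(-.064,.058,.09),(-.064,-.058,.09)]
cc=[(603,140),(724,163),(578,282),(698,304),(573,298),(693,322)]
cp=[(.074,.055,.055),(.074,-.055,.055),(-.058,.055,.055),(-.058,-.055,.055),(-.074,.055,.045),(-.074,-.055,.045)]
for c,p,x0 in((sc,sp,[.6,.1,-.2]),(cc,cp,[.6,-.1,-.1])):
    for q in ref(c):
        x,r=fit(d,q,p,x0);print(x.round(4),(r*1000).round(1).tolist())
def loc(u,v,z,s):
    w=ray(d,u/4+130-.375,v/4+145-.375,z)[:2]-s[:2];c,n=np.cos(s[2]),np.sin(s[2]);return (np.array([[c,n],[-n,c]])@w).round(4)
S=fit(d,ref(sc)[0],sp,[.6,.1,-.2])[0]
for p,z in(((187,92),.097),((263,127),.097),((228,83),.125),): print(p,loc(*p,z,S))
b=snap('side')['color']
cv2.imwrite('pics/s1.png',cv2.resize(b[125:280,190:315],None,fx=4.8,fy=3.8,interpolation=cv2.INTER_CUBIC)[:,:,::-1])
E
```

```text
[[-0.0, -1.2000000476837158], [-0.699999988079071, -1.899999976158142], [-0.30000001192092896, -0.8999999761581421], [-0.0, -0.0], [0.30000001192092896, 0.6000000238418579], [1.2000000476837158, 0.4000000059604645], [-1.399999976158142, 0.6000000238418579]]
[ 0.5066  0.1955 -0.2953] [[2.4, 0.7], [2.1, 0.1], [-1.5, 2.0], [1.5, -0.4], [-0.3, -3.6], [-1.1, -0.2], [-3.4, 0.5]]
[ 0.5078  0.1963 -0.2937] [[-0.9, 1.4], [-3.6, -1.7], [-3.6, 1.2], [2.6, 0.3], [3.2, -1.7], [1.5, 4.7], [0.0, -3.7]]
[[-1.0, 1.7000000476837158], [1.899999976158142, 0.30000001192092896], [-0.20000000298023224, 0.30000001192092896], [1.2999999523162842, 0.5], [-1.2000000476837158, 0.30000001192092896], [0.800000011920929, 0.4000000059604645]]
[ 0.4987 -0.2169 -0.1971] [[0.3, -0.8], [0.2, 1.3], [1.6, 0.8], [-0.1, -0.3], [-1.0, -0.2], [-0.9, -0.7]]
[ 0.4968 -0.2172 -0.1845] [[4.3, -3.7], [0.2, 8.7], [0.0, -0.7], [0.2, 3.3], [-2.7, -5.6], [-0.9, 0.7]]
[[-0.0, -1.2000000476837158], [-0.699999988079071, -1.899999976158142], [-0.30000001192092896, -0.8999999761581421], [-0.0, -0.0], [0.30000001192092896, 0.6000000238418579], [1.2000000476837158, 0.4000000059604645], [-1.399999976158142, 0.6000000238418579]]
(187, 92) [0.1037 0.0316]
(263, 127) [ 0.093  -0.0434]
(228, 83) [ 0.116  -0.0082]
```

View pics/s1.png

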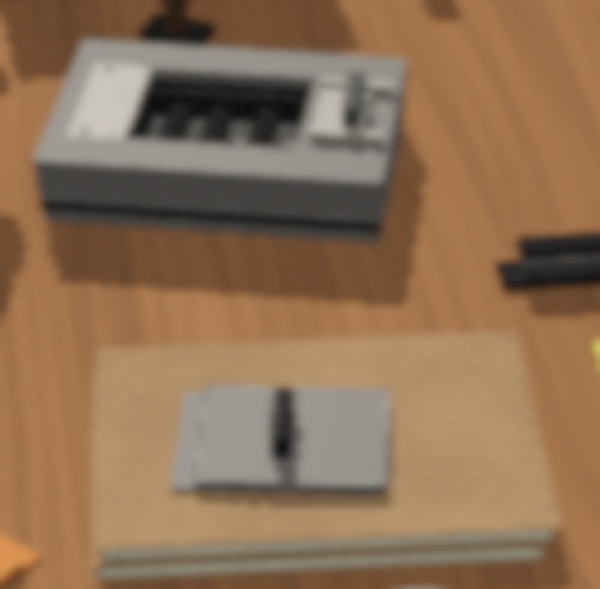

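The side crop shows the scanner deck corners at (82,38), (407,60), (382,183) and (35,160), with the bolt at (345,110). The cover is at (290,438). I'll combine a side fit with the top fit and get the first move.

Run:
```python
from m import *
d=snap('side');t=snap('top')
sc=[(82,38),(407,60),(382,183),(35,160),(155,67),(133,138),(310,80)]
sp=[(-.13,.1,.09),(.15,.1,.09),(.15,-.1,.09),(-.13,-.1,.09),(-.064,.058,.09),(-.064,-.058,.09),(.077,.058,.09)]
cc=[(208,385),(392,390),(388,486),(196,486),(185,392),(174,490)]
cp=[(-.058,.055,.055),(.074,.055,.055),(.074,-.055,.055),(-.058,-.055,.055),(-.074,.055,.045),(-.074,-.055,.045)]
for c,p,x0 in((sc,sp,[.507,.196,-.295]),(cc,cp,[.498,-.217,-.197])):
    q=np.array(c)/[4.8,3.8]+[190-.4,125-.4]
    x,r=fit(d,q,p,x0);print(x.round(4),(r*1000).round(1).tolist())
S=np.array([.507,.196,-.295])
def loc(w):
    w=w[:2]-S[:2];c,n=np.cos(S[2]),np.sin(S[2]);return (np.array([[c,n],[-n,c]])@w).round(4)
for u,v,z in((225,122,.097),(195,68,.125),(255,83,.125)): print('top',loc(ray(t,u/4+129.6,v/4+144.6,z)))
for u,v,z in((312,108,.097),(357,75,.125)): print('side',loc(ray(d,u/4.8+189.6,v/3.8+124.6,z)))
```

```text
[ 0.5082  0.1986 -0.2977] [[2.8, -3.1], [0.9, 1.1], [0.2, -0.7], [-0.9, 0.4], [-3.0, -1.1], [-6.3, 0.8], [5.8, 1.9]]
[ 0.5004 -0.2162 -0.2009] [[-0.7, -1.3], [-0.7, 0.5], [0.8, -1.1], [0.4, 3.3], [0.4, -1.2], [-0.3, 0.6]]
top [ 0.0873 -0.0103]
top [0.1202 0.0233]
top [ 0.1226 -0.0311]
side [0.0813 0.003 ]
side [0.1154 0.0266]
```

```bash
cat >> h.py <<'E'
S=np.array([.5075,.197,-.296]); C=np.array([.4995,-.2165,-.199])
def pose(s,l,pitch=0):  # tool x along object's x, z down; pitch>0: -x end down
    R=Ro.from_euler('z',s[2]); 
    return np.array([s[0],s[1],0])+R.apply(l), R*Ro.from_euler('y',-pitch,degrees=True)*Ro.from_euler('x',np.pi)
E
python3 - <<'E'
from h import *
p,R=pose(S,[.117,0,.2]);print(p)
plan((p+manip.get_obs()['tcp_pos'])/2,R);plan(p,R)
E
```

```text
[0.61941178 0.16287151 0.2       ]
t [-0.5744  1.0198  0.0948] dr [3.000e-04 4.000e-04 9.384e-01] rows 9.8
t [-1.1489  2.0397  0.1895] dr [3.000e-04 4.000e-04 9.384e-01] rows 11.7
```

Call:
{"fn": "play_rows", "kwargs": {
  "translation": [
    [-0.56,1,0.09],
    [-0.56,1,0.09],
    [-0.56,1,0.09],
    [-0.56,1,0.09],
    [-0.56,1,0.09],
    [-0.56,1,0.09],
    [-0.56,1,0.09],
    [-0.56,1,0.09]
  ],
  "dr": [
    [0,0,0.938],
    [0,0,0.938],
    [0,0,0.938],
    [0,0,0.938],
    [0,0,0.938],
    [0,0,0.938],
    [0,0,0.938],
    [0,0,0.938]
  ],
  "hand": 50,
  "squeeze": 20
}}

```text
time_s: 1.1
tcp_pos: [0.437, 0.3969, 0.2252]
ee_rot: [3.141, -0.05, 0.0]
force: [-0.0, 1.3, 1.0]
width: 0.0501
```

Run:
```python
from h import *
p,R=pose(S,[.117,0,.18]);plan(p,R);print(manip.get_obs()['q'].round(2))
```

```text
t [0.7593 0.9121 0.1807] dr [-0.000e+00 -1.000e-04  1.681e-01] rows 6.0
[-1.02  0.35  0.27  1.78 -0.11  1.02 -0.74]
```

Call:
{"fn": "play_rows", "kwargs": {
  "translation": [
    [0.76,0.912,0.18],
    [0.76,0.912,0.18],
    [0.76,0.912,0.18],
    [0.76,0.912,0.18],
    [0.76,0.912,0.18],
    [0.76,0.912,0.18],
    [0.76,0.912,0.18],
    [0.76,0.912,0.18]
  ],
  "dr": [
    [0,0,0.168],
    [0,0,0.168],
    [0,0,0.168],
    [0,0,0.168],
    [0,0,0.168],
    [0,0,0.168],
    [0,0,0.168],
    [0,0,0.168]
  ]
}}

```text
time_s: 1.9
tcp_pos: [0.6211, 0.1648, 0.1797]
ee_rot: [3.108, -0.453, -0.001]
force: [-0.2, 1.0, 0.4]
width: 0.0498
```

Run:
```python
from h import *
p,R=pose(S,[.117,0,.125]);plan(p,R);print(manip.get_obs()['q'].round(2))
```

```text
t [-0.0042  0.0092  0.2186] dr [0.0003 0.0003 0.0043] rows 1.1
[-0.6   0.49  0.38  1.7  -0.21  0.98 -0.43]
```

Call:
{"fn": "play_rows", "kwargs": {
  "translation": [
    [0,0.005,0.22],
    [0,0.005,0.22],
    [0,0.005,0.22],
    [0,0.005,0.22]
  ],
  "dr": [
    [0,0,0],
    [0,0,0],
    [0,0,0],
    [0,0,0]
  ]
}}

```text
time_s: 2.3
tcp_pos: [0.62, 0.1669, 0.1258]
ee_rot: [-3.109, 0.444, -0.0]
force: [0.0, 0.5, -0.1]
width: 0.0496
```

Call:
{"fn": "play_rows", "kwargs": {
  "translation": [
    [0,0,0],
    [0,0,0],
    [0,0,0],
    [0,0,0],
    [0,0,0],
    [0,0,0]
  ],
  "dr": [
    [0,0,0],
    [0,0,0],
    [0,0,0],
    [0,0,0],
    [0,0,0],
    [0,0,0]
  ],
  "hand": 0
}}

```text
time_s: 2.9
tcp_pos: [0.6201, 0.1653, 0.1251]
ee_rot: [-3.109, 0.448, 0.001]
force: [-0.2, 0.1, 1.3]
width: 0.0139
```

```bash
cat >> h.py <<'E'
def loc(s):
    o=manip.get_obs(); R=Ro.from_euler('z',s[2]); r=R.inv().apply(o['tcp_pos']-[s[0],s[1],0])
    a=(R.inv()*Ro.from_rotvec(o['ee_rot'])*Ro.from_euler('x',np.pi)).as_rotvec(degrees=True)
    print('t',o['time_s'],'tcp local mm',(r*1000).round(1),'rot deg',a.round(2),'F local',R.inv().apply(o['force']).round(1),'w',o['width'].round(4))
E
python3 -c "
from h import *
loc(S)"
```

```text
Traceback (most recent call last):
  File "h.py", line 24, in loc
    print('t',o['time_s'],'tcp local mm',(r*1000).round(1),'rot deg',a.round(2),'F local',R.inv().apply(o['force']).round(1),'w',o['width'].round(4))
                                                                                                                                 ^^^^^^^^^^^^^^^^
AttributeError: 'float' object has no attribute 'round'
```

Call:
{"fn": "play_rows", "kwargs": {
  "translation": [
    [0.01,0,0],
    [0.02,0,0],
    [0.03,0,0],
    [0.03,0,0]
  ],
  "dr": [
    [0,0,0],
    [0,0,0],
    [0,0,0],
    [0,0,0]
  ]
}}

```text
time_s: 3.3
tcp_pos: [0.6223, 0.1647, 0.1249]
ee_rot: [3.11, -0.446, -0.021]
force: [-14.7, 2.1, 11.7]
width: 0.014
```

```bash
sed -i "s/o\['width'\].round(4)/round(o['width'],4)/" h.py; python3 -c "
from h import *
loc(S)"
```

```text
t 3.3 tcp local mm [119.2   2.6 124.9] rot deg [-0.12  0.75  0.64] F local [-14.7  -2.3  11.7] w 0.014
```

Call:
{"fn": "play_rows", "kwargs": {
  "translation": [
    [0.01,0,0],
    [0.01,0,0]
  ],
  "dr": [
    [0,0,0],
    [0,0,0]
  ],
  "hand": 45
}}

```text
time_s: 3.5
tcp_pos: [0.6264, 0.1635, 0.1248]
ee_rot: [3.11, -0.445, -0.013]
force: [-4.5, 0.2, 4.4]
width: 0.0234
```

Call:
{"fn": "play_rows", "kwargs": {
  "translation": [
    [0,0,-0.3],
    [0,0,-0.3],
    [-0.4,1,-0.3],
    [-0.4,1,-0.3],
    [-0.4,1,-0.3],
    [-0.4,1,-0.3],
    [-0.4,1,-0.3],
    [-0.4,1,-0.3]
  ],
  "dr": [
    [0,0,0],
    [0,0,0],
    [0,0,0],
    [0,0,0],
    [0,0,0],
    [0,0,0],
    [0,0,0],
    [0,0,0]
  ]
}}

```text
time_s: 4.3
tcp_pos: [0.4605, -0.0534, 0.2001]
ee_rot: [3.108, -0.457, -0.001]
force: [-0.3, -0.0, -0.3]
width: 0.0449
```

```bash
sed -i 's/S=np.array(.*); C/S=np.array([.5085,.1967,-.296]); C/' h.py
python3 - <<'E'
from h import *
p,R=pose(C,[0,0,.14]);plan(p,R);print(manip.get_obs()['tcp_pos'])
E
```

```text
t [0.3371 0.58   0.2404] dr [ 0.0003  0.0004 -0.059 ] rows 3.6
[ 0.46051991 -0.05337276  0.20007653]
```

Call:
{"fn": "play_rows", "kwargs": {
  "translation": [
    [0.337,0.58,0.24],
    [0.337,0.58,0.24],
    [0.337,0.58,0.24],
    [0.337,0.58,0.24],
    [0.337,0.58,0.24],
    [0.337,0.58,0.24],
    [0.337,0.58,0.24]
  ],
  "dr": [
    [0,0,-0.059],
    [0,0,-0.059],
    [0,0,-0.059],
    [0,0,-0.059],
    [0,0,-0.059],
    [0,0,-0.059],
    [0,0,-0.059]
  ]
}}

```text
time_s: 5.0
tcp_pos: [0.5039, -0.2106, 0.1401]
ee_rot: [-3.126, 0.299, -0.001]
force: [-0.9, 0.1, 0.0]
width: 0.0456
```

Run:
```python
from h import *
loc(C);p,R=pose(C,[0,0,.084]);plan(p,R);d=snap('top');s=snap('side')
A=cv2.resize(d['color'][150:250,250:350],(400,400));B=cv2.resize(s['color'][180:280,200:300],(400,400))
cv2.imwrite('pics/g1.png',np.hstack([A,B])[:,:,::-1])
```

```text
t 5.0 tcp local mm [  3.2   6.7 140.1] rot deg [ 0.05 -0.01  0.46] F local [-0.9 -0.1  0. ] w 0.0456
t [-0.0129  0.0268  0.2245] dr [-0.0006 -0.0002  0.0051] rows 1.1
```

View pics/g1.png

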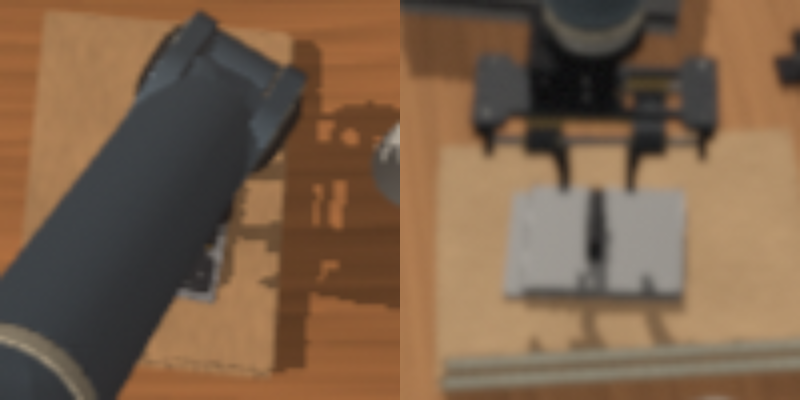

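The crop shows the open jaws straddling the bar in the side half, at (598,230). The arm hides the cover in the top half.

Call:
{"fn": "play_rows", "kwargs": {
  "translation": [
    [0,0,0.1],
    [0,0,0.18],
    [0,0,0.224],
    [0,0,0.224],
    [0,0,0.224]
  ],
  "dr": [
    [0,0,0],
    [0,0,0],
    [0,0,0],
    [0,0,0],
    [0,0,0]
  ]
}}

```text
time_s: 5.6
tcp_pos: [0.5039, -0.2119, 0.0846]
ee_rot: [3.127, -0.302, 0.001]
force: [0.3, -0.2, -0.7]
width: 0.0449
```

```bash
python3 -c "
from h import *
loc(C)"
```

```text
t 5.6 tcp local mm [ 3.4  5.4 84.6] rot deg [ 0.   -0.05  0.37] F local [ 0.3 -0.1 -0.7] w 0.0449
```

Call:
{"fn": "play_rows", "kwargs": {
  "translation": [
    [-0.0135,0.0215,0.002],
    [-0.0135,0.0215,0.002],
    [-0.0135,0.0215,0.002]
  ],
  "dr": [
    [0,0,0.004],
    [0,0,0.004],
    [0,0,0.004]
  ]
}}

```text
time_s: 5.9
tcp_pos: [0.4991, -0.2171, 0.0841]
ee_rot: [3.126, -0.314, 0.002]
force: [0.4, 0.7, 0.2]
width: 0.0449
```

Call:
{"fn": "play_rows", "kwargs": {
  "translation": [
    [0,0,0],
    [0,0,0],
    [0,0,0],
    [0,0,0],
    [0,0,0],
    [0,0,0]
  ],
  "dr": [
    [0,0,0],
    [0,0,0],
    [0,0,0],
    [0,0,0],
    [0,0,0],
    [0,0,0]
  ],
  "hand": 0,
  "squeeze": 40
}}

```text
time_s: 6.5
tcp_pos: [0.4991, -0.2167, 0.0835]
ee_rot: [-3.126, 0.313, -0.0]
force: [0.5, 0.0, -0.2]
width: 0.0135
```

```bash
python3 -c "
from h import *
loc(C)"
```

```text
t 6.5 tcp local mm [-0.3 -0.2 83.5] rot deg [ 0.   -0.   -0.02] F local [ 0.5  0.1 -0.2] w 0.0135
```

Call:
{"fn": "play_rows", "kwargs": {
  "translation": [
    [0,0,-0.1],
    [0,0,-0.3],
    [0,0,-0.5],
    [0,0,-0.52],
    [0,0,-0.52]
  ],
  "dr": [
    [0,0,0],
    [0,0,0],
    [0,0,0],
    [0,0,0],
    [0,0,0]
  ]
}}

```text
time_s: 7.0
tcp_pos: [0.4996, -0.2168, 0.2147]
ee_rot: [-3.126, 0.312, -0.005]
force: [0.2, 0.2, -1.4]
width: 0.0137
```

```bash
cat >> h.py <<'E'
def tcp(nx,nz,th,y=0,s=S,yaw=0):  # TCP pose for nose at scanner-local (nx,nz) mm and pitch
    t=np.radians(th);c,n=np.cos(t),np.sin(t)
    return pose(s,np.array([nx+74*c-43.5*n,y,nz+74*n+43.5*c])/1000,th)
E
python3 - <<'E'
from h import *
loc(C);p,R=tcp(-54,150,15);print(p);plan(p,R)
E
```

```text
t 7.0 tcp local mm [ 1.000e-01 -3.000e-01  2.147e+02] rot deg [ 0.03 -0.17 -0.01] F local [ 0.1  0.2 -1.4] w 0.0137
[0.51444939 0.19488568 0.21117038]
t [-0.2677 -1.6259  0.0142] dr [-0.0085  0.1646  0.0612] rows 8.2
```

Call:
{"fn": "play_rows", "kwargs": {
  "translation": [
    [-0.03,-0.19,0],
    [-0.06,-0.38,0],
    [-0.09,-0.57,0],
    [-0.12,-0.76,0],
    [-0.15,-0.95,0],
    [-0.15,-0.98,0],
    [-0.15,-0.98,0]
  ],
  "dr": [
    [0,0,0],
    [0,0,0],
    [0,0,0],
    [0,0,0],
    [0,0,0],
    [0,0,0.06],
    [0,0,0.06]
  ]
}}

```text
time_s: 7.7
tcp_pos: [0.5094, 0.0333, 0.2112]
ee_rot: [3.108, -0.452, -0.007]
force: [0.3, -0.9, -2.4]
width: 0.0138
```

Run:
```python
from h import *
loc(S);p,R=tcp(-54,150,15);plan(p,R)
```

```text
t 7.7 tcp local mm [  48.5 -156.   211.2] rot deg [-0.12  0.24  0.42] F local [ 0.6 -0.8 -2.4] w 0.0138
t [-1.647e-01 -6.252e-01 -6.000e-04] dr [0.0007 0.1693 0.0049] rows 3.2
```

Call:
{"fn": "play_rows", "kwargs": {
  "translation": [
    [-0.05,-0.19,0],
    [-0.1,-0.38,0],
    [-0.15,-0.55,0],
    [-0.165,-0.625,0],
    [-0.165,-0.625,0],
    [-0.165,-0.625,0],
    [-0.165,-0.625,0]
  ],
  "dr": [
    [0,0.05,0],
    [0,0.1,0.004],
    [0,0.15,0.004],
    [0,0.168,0.004],
    [0,0.168,0.004],
    [0,0.168,0.004],
    [0,0.168,0.004]
  ]
}}

```text
time_s: 8.4
tcp_pos: [0.5169, 0.1893, 0.2129]
ee_rot: [3.039, -0.465, 0.402]
force: [0.5, -0.8, -1.2]
width: 0.0136
```

Run:
```python
from h import *
d=snap('top');s=snap('side');
loc(S);p,R=tcp(-54,150,15);plan(p,R)
A=cv2.resize(d['color'][145:245,130:230],(400,400));B=cv2.resize(s['color'][100:200,185:285],(400,400))
cv2.imwrite('pics/g2.png',np.hstack([A,B])[:,:,::-1])
```

```text
t 8.5 tcp local mm [ 10.2  -4.1 213.4] rot deg [ -0.06 -15.1   -0.44] F local [-0.4 -1.1 -1.5] w 0.0138
t [-0.0178 -0.0161  0.0043] dr [ 0.0013 -0.0011 -0.0048] rows 0.1
```

View pics/g2.png

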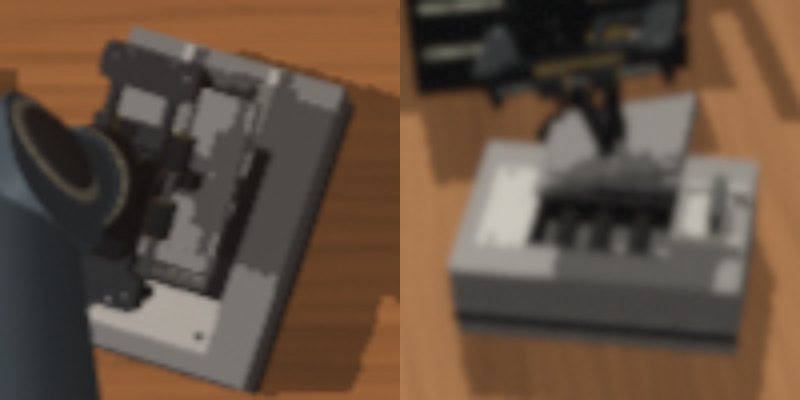

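The picture shows the cover held nose down over the bay, in line with it, with the lip at (170,320) and the bolt drawn back.

Run:
```python
from h import *
p,R=tcp(-54,96,15);plan(p,R)
```

```text
t [-0.0741 -0.0161  0.2128] dr [ 0.0013 -0.0011 -0.0048] rows 1.1
```

Call:
{"fn": "play_rows", "kwargs": {
  "translation": [
    [-0.035,-0.016,0.06],
    [-0.055,-0.016,0.13],
    [-0.074,-0.016,0.213],
    [-0.074,-0.016,0.213],
    [-0.074,-0.016,0.213]
  ],
  "dr": [
    [0.001,-0.001,-0.005],
    [0.001,-0.001,-0.005],
    [0.001,-0.001,-0.005],
    [0.001,-0.001,-0.005],
    [0.001,-0.001,-0.005]
  ]
}}

```text
time_s: 9.0
tcp_pos: [0.5144, 0.1963, 0.1576]
ee_rot: [3.044, -0.45, 0.402]
force: [-0.6, 0.0, -0.7]
width: 0.014
```

Run:
```python
from h import *
loc(S)
for z in(96,79):
    p,R=tcp(-56,z,15);plan(p,R)
d=snap('top');s=snap('side')
A=cv2.resize(d['color'][145:245,130:230],(400,400),interpolation=cv2.INTER_CUBIC);B=cv2.resize(s['color'][100:200,185:285],(400,400),interpolation=cv2.INTER_CUBIC)
cv2.imwrite('pics/g3.png',np.hstack([A,B])[:,:,::-1])
```

```text
t 9.0 tcp local mm [  5.8   1.4 157.6] rot deg [ 1.000e-02 -1.503e+01  1.300e-01] F local [-0.5 -0.2 -0.7] w 0.014
t [-0.0065  0.0056 -0.0002] dr [-0.0003 -0.0004  0.0015] rows 0.0
t [-0.0241  0.0056  0.0655] dr [-0.0003 -0.0004  0.0015] rows 0.4
```

View pics/g3.png

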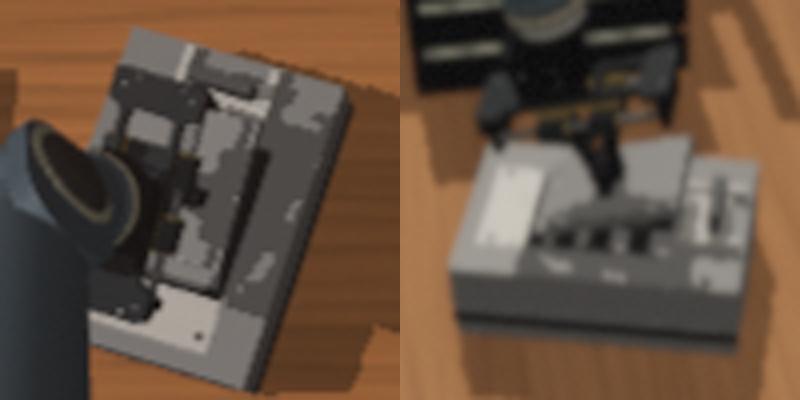

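The nose is just above the bay mouth and centred; its edge is at about (215,295), next to the lip corner at (222,298). I'll lower it now.

Call:
{"fn": "play_rows", "kwargs": {
  "translation": [
    [-0.015,0.0055,0.03],
    [-0.024,0.0055,0.065],
    [-0.024,0.0055,0.065],
    [-0.024,0.0055,0.065]
  ],
  "dr": [
    [0,0,0.001],
    [0,0,0.001],
    [0,0,0.001],
    [0,0,0.001]
  ]
}}

```text
time_s: 9.5
tcp_pos: [0.5119, 0.1965, 0.1397]
ee_rot: [3.045, -0.45, 0.401]
force: [-0.3, -0.3, -1.3]
width: 0.0136
```

Run:
```python
from h import *
loc(S)
for a in((-56,79),(-56,77.5),(-74,77)):
    p,R=tcp(*a,15);plan(p,R)
```

```text
t 9.5 tcp local mm [  3.3   0.8 139.7] rot deg [  0.03 -15.01   0.15] F local [-0.2 -0.3 -1.3] w 0.0136
t [ 0.004   0.0032 -0.0008] dr [-0.0005 -0.0001  0.0016] rows 0.0
t [0.0025 0.0032 0.005 ] dr [-0.0005 -0.0001  0.0016] rows 0.0
t [-0.0676  0.003  -0.0117] dr [-0.0005 -0.0001  0.0016] rows 0.3
```

Call:
{"fn": "play_rows", "kwargs": {
  "translation": [
    [-0.013,0.002,0.003],
    [-0.03,0.002,-0.002],
    [-0.045,0.002,-0.006],
    [-0.06,0.002,-0.01],
    [-0.068,0.002,-0.0115],
    [-0.068,0.002,-0.0115]
  ],
  "dr": [
    [0,0,0.001],
    [0,0,0.001],
    [0,0,0.001],
    [0,0,0.001],
    [0,0,0.001],
    [0,0,0.001]
  ]
}}

```text
time_s: 10.1
tcp_pos: [0.4951, 0.2013, 0.1384]
ee_rot: [3.045, -0.452, 0.402]
force: [0.1, -0.4, -2.5]
width: 0.0138
```

Run:
```python
from h import *
loc(S)
for a in((-75,77,15),(-74,76,10),(-74,75.5,5),(-74,75,0)):
    p,R=tcp(*a);plan(p,R)
```

```text
t 10.1 tcp local mm [-14.1   0.5 138.4] rot deg [  0.08 -15.02   0.09] F local [ 0.2 -0.3 -2.5] w 0.0138
t [-0.0028  0.0021  0.0004] dr [-0.0011 -0.0002  0.0008] rows 0.0
t [0.0141 0.0022 0.0317] dr [-0.001  -0.0558  0.0009] rows 0.6
t [0.0252 0.0023 0.0613] dr [-0.001  -0.1113  0.0009] rows 1.2
t [0.0339 0.0023 0.0917] dr [-0.0009 -0.1669  0.001 ] rows 1.7
```

Call:
{"fn": "play_rows", "kwargs": {
  "translation": [
    [0.007,0.001,0.016],
    [0.014,0.001,0.032],
    [0.02,0.001,0.047],
    [0.025,0.001,0.061],
    [0.025,0.001,0.061]
  ],
  "dr": [
    [0,-0.028,0],
    [0,-0.056,0],
    [0,-0.083,0],
    [0,-0.111,0],
    [0,-0.111,0]
  ]
}}

```text
time_s: 10.6
tcp_pos: [0.5066, 0.197, 0.1253]
ee_rot: [3.092, -0.464, 0.138]
force: [0.3, -0.3, -0.8]
width: 0.0141
```

Run:
```python
from h import *
loc(S)
for a in((-74,75.5,5),(-74,75,2),(-74,75,0),(-74,74.5,0)):
    p,R=tcp(*a);plan(p,R)
```

```text
t 10.6 tcp local mm [ -1.9  -0.3 125.3] rot deg [ 0.08 -5.1  -0.09] F local [ 0.3 -0.2 -0.8] w 0.0141
t [-0.0087 -0.0012 -0.0007] dr [-0.0008 -0.0012 -0.0011] rows 0.0
t [-0.0002 -0.0012  0.017 ] dr [-0.0008 -0.0345 -0.0011] rows 0.4
t [ 0.0051 -0.0012  0.0277] dr [-0.0009 -0.0567 -0.001 ] rows 0.6
t [ 0.0049 -0.0012  0.0297] dr [-0.0009 -0.0567 -0.001 ] rows 0.6
```

Call:
{"fn": "play_rows", "kwargs": {
  "translation": [
    [-0.008,-0.001,0.002],
    [-0.006,-0.001,0.008],
    [-0.002,-0.001,0.016],
    [0.002,-0.001,0.022],
    [0.004,-0.001,0.028],
    [0.004,-0.001,0.028]
  ],
  "dr": [
    [0,0,0],
    [0,-0.015,0],
    [0,-0.034,0],
    [0,-0.046,0],
    [0,-0.057,0],
    [0,-0.057,0]
  ]
}}

```text
time_s: 11.2
tcp_pos: [0.5071, 0.1977, 0.1186]
ee_rot: [-3.105, 0.462, 0.004]
force: [-1.0, 0.5, 0.7]
width: 0.014
```

Run:
```python
from h import *
loc(S)
p,R=tcp(-74,75,0);plan(p,R)
```

```text
t 11.2 tcp local mm [ -1.7   0.5 118.6] rot deg [0.09 0.15 0.02] F local [-1.2  0.2  0.7] w 0.014
t [0.0067 0.0022 0.0003] dr [-0.001   0.0016  0.0002] rows 0.0
```

Call:
{"fn": "play_rows", "kwargs": {
  "translation": [
    [0,0,0.004],
    [0,0,0.008],
    [0,0,0.008]
  ],
  "dr": [
    [0,0,0],
    [0,0,0],
    [0,0,0]
  ]
}}

```text
time_s: 11.5
tcp_pos: [0.507, 0.1977, 0.1184]
ee_rot: [-3.105, 0.462, 0.002]
force: [-4.7, -2.4, 15.0]
width: 0.014
```

Run:
```python
from h import *
loc(S)
```

```text
t 11.5 tcp local mm [ -1.7   0.6 118.4] rot deg [0.12 0.09 0.05] F local [-3.8 -3.6 15. ] w 0.014
```

Pressing down gives firm contact (15 N) with the underside at 75 mm and the cover level, so it is seated. Next I'll release, lift and look.

Call:
{"fn": "play_rows", "kwargs": {
  "translation": [
    [0,0,0],
    [0,0,0],
    [0,0,0],
    [0,0,0]
  ],
  "dr": [
    [0,0,0],
    [0,0,0],
    [0,0,0],
    [0,0,0]
  ],
  "hand": 45
}}

```text
time_s: 11.9
tcp_pos: [0.5064, 0.1977, 0.1161]
ee_rot: [-3.106, 0.461, 0.003]
force: [0.0, -0.3, -0.8]
width: 0.0383
```

Call:
{"fn": "play_rows", "kwargs": {
  "translation": [
    [0,0,-0.1],
    [0,0,-0.25],
    [0,0,-0.35],
    [0,0,-0.4],
    [0,0,-0.4]
  ],
  "dr": [
    [0,0,0],
    [0,0,0],
    [0,0,0],
    [0,0,0],
    [0,0,0]
  ]
}}

```text
time_s: 12.4
tcp_pos: [0.5075, 0.1979, 0.2177]
ee_rot: [-3.104, 0.461, -0.002]
force: [-0.3, -0.4, -0.5]
width: 0.0449
```

Run:
```python
from h import *
loc(S)
p,R=pose(S,[.118,0,.18]);plan(p,R)
d=snap('top');s=snap('side')
A=cv2.resize(d['color'][145:245,130:230],(400,400),interpolation=cv2.INTER_CUBIC);B=cv2.resize(s['color'][120:195,190:290],(400,400),interpolation=cv2.INTER_CUBIC)
cv2.imwrite('pics/g4.png',np.hstack([A,B])[:,:,::-1])
```

```text
t 12.4 tcp local mm [ -1.3   0.9 217.7] rot deg [ 0.2  -0.03  0.06] F local [-0.1 -0.5 -0.5] w 0.0449
t [0.477  0.0046 0.1511] dr [-0.0022 -0.0004  0.0007] rows 2.5
```

View pics/g4.png

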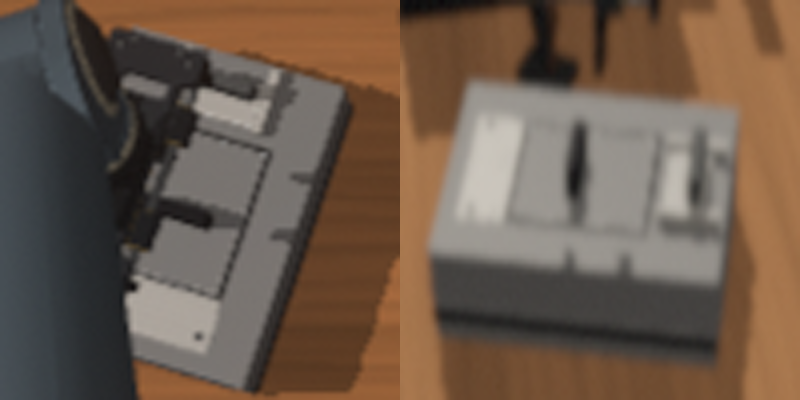

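The picture shows the cover flush in the bay with narrow gaps all round (side half, (580,185)), the tongue under the lip, and the bolt clear at (690,190). The bolt is next.

Call:
{"fn": "play_rows", "kwargs": {
  "translation": [
    [0.18,0.004,0.05],
    [0.36,0.004,0.1],
    [0.475,0.004,0.15],
    [0.475,0.004,0.15],
    [0.475,0.004,0.15]
  ],
  "dr": [
    [0,0,0],
    [0,0,0],
    [0,0,0],
    [0,0,0],
    [0,0,0]
  ]
}}

```text
time_s: 13.0
tcp_pos: [0.6188, 0.1616, 0.1762]
ee_rot: [3.106, -0.463, -0.009]
force: [-0.9, 0.1, -0.4]
width: 0.0447
```

Run:
```python
from h import *
loc(S)
p,R=pose(S,[.118,0,.125]);plan(p,R)
```

```text
t 13.0 tcp local mm [115.8  -1.4 176.2] rot deg [-0.1   0.32  0.01] F local [-0.9 -0.2 -0.4] w 0.0447
t [ 0.01   -0.006   0.2046] dr [0.0011 0.0035 0.0001] rows 1.0
```

Call:
{"fn": "play_rows", "kwargs": {
  "translation": [
    [0.006,-0.003,0.08],
    [0.006,-0.003,0.16],
    [0.006,-0.003,0.203],
    [0.006,-0.003,0.203],
    [0.006,-0.003,0.203]
  ],
  "dr": [
    [0,0,0],
    [0,0,0],
    [0,0,0],
    [0,0,0],
    [0,0,0]
  ]
}}

```text
time_s: 13.5
tcp_pos: [0.6214, 0.163, 0.1285]
ee_rot: [-3.106, 0.46, 0.002]
force: [0.7, -0.2, 0.4]
width: 0.0446
```

Call:
{"fn": "play_rows", "kwargs": {
  "translation": [
    [0,0,0],
    [0,0,0],
    [0,0,0],
    [0,0,0],
    [0,0,0],
    [0,0,0]
  ],
  "dr": [
    [0,0,0],
    [0,0,0],
    [0,0,0],
    [0,0,0],
    [0,0,0],
    [0,0,0]
  ],
  "hand": 0,
  "squeeze": 25
}}

```text
time_s: 14.1
tcp_pos: [0.6213, 0.1626, 0.1282]
ee_rot: [-3.106, 0.461, 0.003]
force: [-0.9, 0.6, 3.0]
width: 0.0139
```

Run:
```python
from h import *
loc(S)
```

```text
t 14.1 tcp local mm [117.8   0.3 128.2] rot deg [0.06 0.14 0.07] F local [-1.   0.3  3. ] w 0.0139
```

Call:
{"fn": "play_rows", "kwargs": {
  "translation": [
    [-0.02,0,0],
    [-0.04,0,0],
    [-0.06,0,0],
    [-0.08,0,0],
    [-0.095,0,0],
    [-0.105,0,0],
    [-0.115,0,0],
    [-0.12,0,0]
  ],
  "dr": [
    [0,0,0],
    [0,0,0],
    [0,0,0],
    [0,0,0],
    [0,0,0],
    [0,0,0],
    [0,0,0],
    [0,0,0]
  ]
}}

```text
time_s: 14.9
tcp_pos: [0.5942, 0.1708, 0.1282]
ee_rot: [-3.106, 0.462, -0.004]
force: [7.5, -1.2, -4.7]
width: 0.0135
```

Run:
```python
from h import *
loc(S)
```

```text
t 14.9 tcp local mm [ 89.6   0.2 128.2] rot deg [ 0.11 -0.12  0.04] F local [ 7.5  1.  -4.7] w 0.0135
```

Travel is 28.2 mm and the force is rising. A little more push will confirm the stop.

Call:
{"fn": "play_rows", "kwargs": {
  "translation": [
    [-0.006,0,0],
    [-0.012,0,0],
    [-0.012,0,0]
  ],
  "dr": [
    [0,0,0],
    [0,0,0],
    [0,0,0]
  ]
}}

```text
time_s: 15.2
tcp_pos: [0.594, 0.1708, 0.1283]
ee_rot: [-3.105, 0.463, -0.013]
force: [12.8, -2.2, -8.1]
width: 0.0138
```

Run:
```python
from h import *
loc(S)
```

```text
t 15.2 tcp local mm [ 89.4   0.2 128.3] rot deg [ 0.17 -0.44 -0.01] F local [12.9  1.6 -8.1] w 0.0138
```

Call:
{"fn": "play_rows", "kwargs": {
  "translation": [
    [0,0,0],
    [0,0,0],
    [0,0,0],
    [0,0,0]
  ],
  "dr": [
    [0,0,0],
    [0,0,0],
    [0,0,0],
    [0,0,0]
  ],
  "hand": 45
}}

```text
time_s: 15.6
tcp_pos: [0.5887, 0.1725, 0.1276]
ee_rot: [-3.107, 0.461, 0.007]
force: [-0.4, 0.5, -0.8]
width: 0.0382
```

Call:
{"fn": "play_rows", "kwargs": {
  "translation": [
    [0,0,-0.1],
    [0,0,-0.25],
    [0,0,-0.4],
    [0,-0.4,-0.5],
    [0,-0.6,-0.5],
    [0,-0.6,-0.5],
    [0,-0.6,-0.5]
  ],
  "dr": [
    [0,0,0],
    [0,0,0],
    [0,0,0],
    [0,0,0],
    [0,0,0],
    [0,0,0],
    [0,0,0]
  ]
}}

```text
time_s: 16.3
tcp_pos: [0.632, 0.3253, 0.2528]
ee_rot: [-3.103, 0.444, 0.005]
force: [-0.5, 0.2, 0.0]
width: 0.0451
```

Run:
```python
from h import *
loc(S)
d=snap('top');s=snap('side')
A=cv2.resize(d['color'][145:245,130:230],(400,400),interpolation=cv2.INTER_CUBIC);B=cv2.resize(s['color'][120:195,190:290],(400,400),interpolation=cv2.INTER_CUBIC)
cv2.imwrite('pics/g5.png',np.hstack([A,B])[:,:,::-1])
```

```text
t 16.3 tcp local mm [ 80.6 159.  252.8] rot deg [0.35 0.25 0.69] F local [-0.5  0.1  0. ] w 0.0451
```

View pics/g5.png

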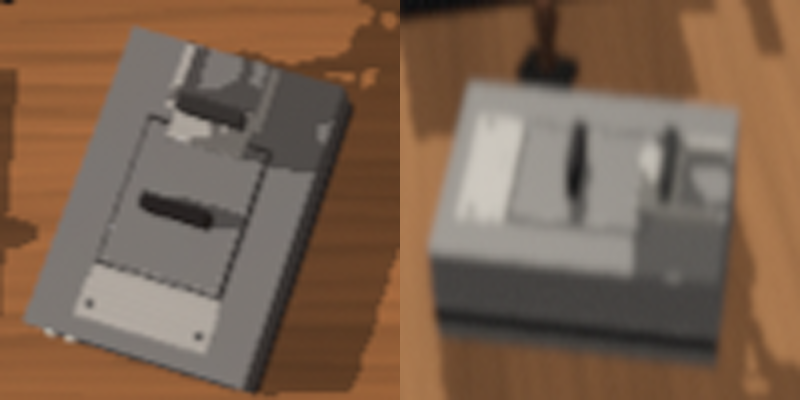

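The picture shows the cover flush and the bolt out over its +x edge (top half (200,120), side half (650,160)). The gripper is clear of everything, so I'm handing in.

```bash
python3 -c "
from rig import manip
print(manip.close_job())"
```

```text
the job is handed in; nothing more can be done
None
```

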